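Hold a spring clamp gaping over the yellow card bundle

TASK

Lift the orange spring clamp straight up off the two-prong stand, squeeze its handles so that its jaws gape wide, and lower it about two centimetres down over the middle of the top edge of the yellow card bundle in the wooden rack, one jaw on each side and touching neither the cards nor the rack. Finish right there, still holding the clamp open around the edge, so that a colleague can tap the cards square before it is let bite. Do not knock the yellow bundle, and leave the other bundles and everything else on the desk where they are.

Things in the scene. Friction and masses are not known exactly. Their poses are not given: they have to be found in the camera images.
- clamp: Orange nylon spring clamp with black jaw pads, 107 mm tall, some 65 g, like a big clothes peg: two halves turning on a pin. Origin mid-pin, about mid-length; x along the pin, z up to the handles, y across from half to half (squeeze along it). It hangs handles up, jaws down. Squeezed between level fingers, both halves swing equally, so this frame, fixed to the +y half, leans by half the opening.
- handles (a point): Midway between the clamp's two handle ends, level with their tops, 59 mm above the pin. The handles, 26 mm wide along x, flare up and out: over their outsides (y) the ends measure 55 mm shut, about 19 mm squeezed home (tops then 64 mm above the pin). Each end begins to yield at 8 N and needs 12 N at full opening: 3 to 6 N carries the clamp shut, 20 to 25 N holds it open.
- tip_a (a point): Centre of the jaw pad's gripping face on the clamp's +y half, 44 mm below the pin. The jaws end 48 mm below the pin, are 22 mm wide along x and, over their outsides, 27 mm across shut, 45 mm fully open.
- tip_b (a point): Centre of the jaw pad's gripping face on the clamp's -y half, 44 mm below the pin. The two faces meet when shut and stand about 26 mm apart when fully open, each then 42 mm below the pin.
- clamp_open (a joint): Angle between the halves of the clamp, rad: 0 jaws shut, 0.6 fully open, at its stop with the handles right home. A spring shuts it. With the handle ends squeezed to 50 mm across it reads about 0.08. Opened more than about 0.35 the jaws are too wide to be lifted up between the prongs.
- stand: Fixed steel stand: grey foot 130 x 100 x 10 mm; 10 mm post 55 mm to +x of the origin; two level 5 mm prongs 125 mm above the desk, 41 mm apart (36 mm clear), pointing to -x, ends turned up 9 mm, 32 mm to -x. Origin under the prongs on the desk. The clamp hangs by its handle flares between the prongs, pin parallel to them, 92 mm above the desk; free once lifted straight up 85 mm.
- rack: Wooden card rack, fixed, 130 mm (x) x 170 mm (y) x 38 mm high, with three grooves along x, 12 mm wide, 28 mm deep, at y = -55, 0 and +55 mm. Each holds one bundle standing on edge; which colour is in which groove varies. Origin at the middle of its underside.
- yellow: Yellow banded bundle of cards, a firm block 148 mm (x) x 10 mm (y) x 105 mm (z), some 140 g, loose, standing on edge in the rack. Origin at the middle of its underside, 10 mm above the desk; x along its length, y through its thickness.
- yellow_top (a point): Middle of the top edge of the yellow bundle, 115 mm above the desk. Axes as the bundle's: x along the edge, y through the thickness (10 mm), z up.
- blue: Blue bundle, same size, in the rack. Leave alone.
- pink: Pink bundle, same size, in the rack. Leave alone.
- flask: Black drink bottle with white cap, 68 mm across, 200 mm high. Origin under it. Leave alone.
- gluepot: White glue pot, 68 mm across, 85 mm high. Origin under it. Leave alone.
- stapler: Blue and black stapler, 130 x 30 x 43 mm. Origin under it. Leave alone.
- tape: Grey tape dispenser, 130 x 50 x 77 mm. Origin under it. Leave alone.
- pencup: Blue pen cup, 76 mm across, pens up to 165 mm high. Origin under it. Leave alone.
Things that resemble listed ones, but are neither listed nor needed, are in the scene too. Of the things shaped like the stand, the steel one is meant.

How it is judged:
On the way:
1. the clamp is lifted up clear of the prongs of the stand (height (world z) of clamp above 0.165 m and contact force between clamp and stand below 0.1 N and contact force between clamp and the fingers above 0.5 N), for 0.1 s.
At the end, for the whole second after the job is handed in: Fingers hold the clamp still and over 0.4 rad open: a jaw each side of the yellow bundle, pads 6.5 mm or more from its mid-plane, 10 to 32 mm below its top edge, within 35 mm of the middle, 0.2 rad of the edge line; clamp touches no bundle, rack or stand; bundle upright, within 8 mm of its start (((y of tip_a in the frame of yellow_top above 0.0065 m and y of tip_b in the frame of yellow_top below -0.0065 m) or (y of tip_a in the frame of yellow_top below -0.0065 m and y of tip_b in the frame of yellow_top above 0.0065 m)) and z of tip_a in the frame of yellow_top between -0.032 and -0.01 m and x of tip_a in the frame of yellow_top between -0.035 and 0.035 m and z of tip_b in the frame of yellow_top between -0.032 and -0.01 m and x of tip_b in the frame of yellow_top between -0.035 and 0.035 m and angle between the x axis of clamp and the x axis of yellow, either way round below 0.2 rad and value of joint clamp_open above 0.4 rad and contact force between clamp and the fingers above 3 N and contact force between clamp and yellow below 0.2 N and contact force between clamp and rack below 0.2 N and contact force between clamp and stand below 0.2 N and contact force between clamp and blue below 0.2 N and contact force between clamp and pink below 0.2 N and linear speed of clamp below 0.02 m/s and angle between yellow's own z axis and vertical below 0.08 rad and distance of yellow from where it was at the start of the episode below 0.008 m); the arm keeps its last pose, push and grip.
It fails at once if the yellow bundle is knocked or bitten by the clamp (more than 10 N) (contact force between clamp and yellow above 10 N).
It fails at once if another bundle or a thing on the desk is moved by more than 15 mm (distance of any of blue, pink, flask, gluepot, stapler, tape, pencup from where it was at the start of the episode above 0.015 m).
It fails at once if the clamp is dropped onto the desk (height (world z) of clamp below 0.06 m).
It also fails if it takes over 35 s, if anything falls off the work surface, if the arm or the gripper's body presses on something with over 40 N, if the wrist force passes 120 N, or if a joint passes its speed limit or range.

ROBOT

A 6-joint arm with a two-finger parallel gripper is mounted at the origin on the work surface. World frame = base frame: x ahead of the robot, y to its left, z up, the work surface at z = 0. Lengths are in m, angles in rad, forces in N, time in s.
With the tool pointing down it reaches from about 0.25 to 0.775 m from the base axis. Payload 4 kg.
Tool frame: the origin (TCP) lies on the centre line of the jaws, within the pads' length; the fingertips stand 17 mm ahead of it and the grasp point (between the pads) lies 2 mm behind it; z points along the fingers, y is the line along which they close (so a half turn about z gives the same grasp; the last joint's range is limited). The gripper opens to 94 mm and grips with 3 to 60 N. Pads are 16 mm wide; open, the fingers measure 119 mm over their backs; the gripper's body (75 mm by 177 mm) begins 78 mm behind the grasp point.
Start: joints at [1.224, 0.087, 1.371, -0, 1.684, -0.103], TCP at [0.133, 0.534, 0.223] pointing down, gripper open.
Joint ranges: [-3.1, 3.1], [-0.76, 2.03], [0.27, 2.55], [-1.08, 4.22], [0.17, 2.65], [-2.57, 2.57]. Speed limits (rad/s): [2.79, 2.79, 3.14, 3.14, 3.14, 3.14].

INTERFACE

Orientations are given as [roll, pitch, yaw] about the fixed x, y, z axes, in that order (R = Rz(yaw) Ry(pitch) Rx(roll)).
In Python, from bench import robot gives the robot as it stands.
- The arm moves only by the tool servo_tool, never from a script. Its argument "plan" is a list of rows, each a list of 7 numbers: the shift along the tool's x, y, z normalised to -1 to 1, where 1 is 0.1 m, then the turn, a rotation vector about the tool's x, y, z normalised to -1 to 1, where 1 is pi/2 rad, then the finger opening in mm, from 0 to 94. In form: [[x, y, z, ax, ay, az, gripper], ...]. A call has 1 to 12 rows; each row is the pose to reach, as a shift and turn from the pose commanded when the call began, along the tool's axes at that moment; what a row does not reach only later rows make up. A row lasts 1/12 s, in which the tool goes at most 41.7 mm and 7.16 degrees, less where a joint would pass 70% of its speed; a pose out of reach is approached as far as the arm can. A call with a number of a shift or a turn outside -1 to 1 is refused whole. A call with a gripper value outside its range is refused whole. The fingers move at their own pace and stop on an object; the grip force is fixed at half the most. Time passes only in rows, so rows that repeat a pose let the fingers close. It gives the time, the measured TCP pose, the force, the opening and the grip force at its end, in the units of the state.
- robot.get_obs(): the state, without advancing time (a new reading comes with each control period).
- robot.snapshot(name): name is "side" or "top" or "wrist"; returns the picture (400x640x3 uint8, red, green, blue); there is no depth.
- robot.camera_params(name): a dict with "camera_matrix" (3x3 intrinsics, pixels), "rvec" (rotation vector, rad) and "tvec" (3), from world to camera coordinates, as OpenCV has them; the wrist camera has in their place "tool_from_camera" (4x4, takes a point from camera to tool coordinates, whose origin is the TCP and whose axes are the flange's). Camera axes: x right, y down, z forward; pixel columns grow to the right and rows downward; lengths in m; the calibration is good to about 2 mm. A picture is of the moment at which its call begins: read the wrist's pose just before it. camera_params takes no time and is no camera call.
- robot.close_job(): hands the job in; it is judged then, once.
Trained networks look in the newest picture that a camera, given by its name, has taken for a name from the list of things; names that differ only in an ending like _2 or _b are one class to them, and where a whole thing is asked for, a point or a joint stands for the part that bears it (a point fixed in the world has none). Each returns a list of dicts, best first, with "conf" (0 to 1); they miss things now and then, are a little off and sometimes report something else, mostly with a low value. They report only what shows in the picture. A call takes as long as a camera call. They do not tell look-alikes from the thing itself.
- robot.find_in(thing, camera): "extent" ([centre column, centre row, width, height] in pixels, round what is visible of it).
The state is a dict: "time": time; "joint_positions": joint angles; "qvel": joint speeds; "joint_torque": joint torques, N m; "tool_pos": TCP position; "ee_rot": TCP orientation; "wrist_force": force on the tool from outside, world axes, zero at the start; "wrist_torque": the same for the moment, N m; "width": finger opening in m; "finger_force": force on a finger pad.
Only numpy, scipy, OpenCV 4.12 (cv2) and the standard library are available. Lean on these libraries where they do the work, as an engineer would, in place of code of your own. Each camera call takes 0.05 s, during which the arm holds its last target. There are 200 camera calls.

## Working session

There is one attempt and no reset: what is moved stays moved. The work goes in short steps, Python scripts to look and compute and a tool call to move; the robot and the scene stay as the last step left them, time stands still between calls to the robot, and variables do not carry over. Pictures are saved under pics/ and viewed, at most 10 in all, crops included, and the job is handed in when it is done.

Besides the shell and the picture viewer there is one more tool, called after "Emit:" as name(argument=value, ...), one argument or row to a line, values as JSON. servo_tool: Moves the arm, as the interface text tells. Scaled input: -1 to 1 covers 0.1 m each way for a shift and pi/2 rad each way for a turn. Its arguments: {"type":"object","properties":{"plan":{"type":"array","items":{"type":"array","items":{"type":"number"}}}},"required":["plan"]}

```bash
mkdir -p pics; cat > h.py <<'E'
import numpy as np, cv2
from bench import robot
from scipy.spatial.transform import Rotation as R
def snap(n,f=None):
    im=robot.snapshot(n)
    if f: cv2.imwrite('pics/'+f,cv2.cvtColor(im,cv2.COLOR_RGB2BGR))
    return im
def cam(n):
    p=robot.camera_params(n); K=np.array(p["camera_matrix"])
    if n=="wrist":
        o=robot.get_obs(); T=np.array(p["tool_from_camera"])
        Rt=R.from_euler('xyz',o["ee_rot"]).as_matrix()
        Rw=Rt@T[:3,:3]; c=Rt@T[:3,3]+np.array(o["tool_pos"])
        return K,Rw.T,-Rw.T@c
    return K,cv2.Rodrigues(np.array(p["rvec"],float))[0],np.array(p["tvec"],float).ravel()
def toz(n,u,v,z):
    K,Rm,t=cam(n); d=Rm.T@np.linalg.inv(K)@[u,v,1]; c=-Rm.T@t
    return c+d*(z-c[2])/d[2]
def proj(n,P):
    K,Rm,t=cam(n); q=(Rm@np.atleast_2d(P).T).T+t; q=q@K.T; return q[:,:2]/q[:,2:]
def tri(obs):
    A=[];b=[]
    for n,u,v in obs:
        K,Rm,t=cam(n); d=Rm.T@np.linalg.inv(K)@[u,v,1]; d/=np.linalg.norm(d); c=-Rm.T@t
        M=np.eye(3)-np.outer(d,d); A.append(M); b.append(M@c)
    return np.linalg.lstsq(np.vstack(A),np.hstack(b),rcond=None)[0]
E
python3 - <<'E'
from h import *
a=snap("side","s1.png");b=snap("top","t1.png")
print(np.shape(a)); np.set_printoptions(precision=3,suppress=True)
for n in("side","top"):
    K,Rm,t=cam(n);print(n,K[0,0],-Rm.T@t,Rm[2])
    for th in("clamp","stand","yellow","rack"):
        print(th,[(np.round(d["extent"]),round(d["conf"],2)) for d in robot.find_in(th,n)])
E
```

```text
(400, 640, 3)
side 417.72698043436213 [0.29  1.163 0.94 ] [ 0.186 -0.809 -0.558]
clamp [(array([308., 236.,   8.,  33.]), 0.49)]
stand [(array([308., 250.,  41.,  51.]), 0.89), (array([365., 253.,  47.,  54.]), 0.87), (array([368., 300.,  49.,  55.]), 0.57)]
yellow [(array([346., 201.,  40.,  33.]), 0.96), (array([306., 251.,  41.,  51.]), 0.26)]
rack [(array([348., 213.,  41.,  18.]), 0.88)]
top 367.34092938353785 [ 0.454 -0.002  1.374] [ 0.096 -0.006 -0.995]
clamp [(array([269., 208.,  12.,  13.]), 0.53)]
stand [(array([276., 207.,  33.,  47.]), 0.92), (array([229., 269.,  37.,  41.]), 0.8), (array([285., 261.,  39.,  35.]), 0.68)]
yellow [(array([359., 223.,   9.,  44.]), 0.78)]
rack [(array([371., 228.,  55.,  43.]), 0.58)]
```

```bash
python3 -c "
import cv2,numpy as np
cv2.imwrite('pics/c1.png',np.vstack([cv2.imread('pics/s1.png')[:300],cv2.imread('pics/t1.png')[:300]]) if 0 else cv2.imread('pics/s1.png'))"
```

```text
(no output)
```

View pics/s1.png

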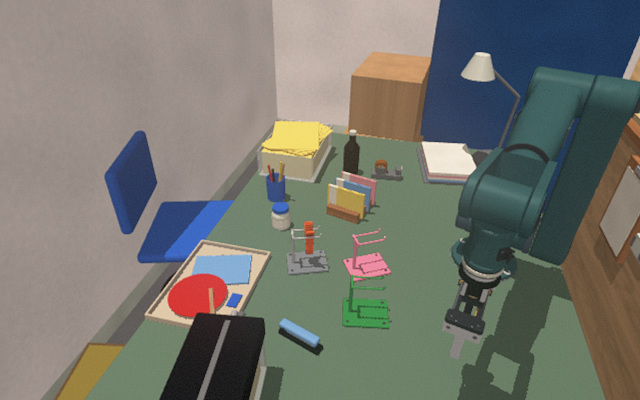

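View pics/t1.png

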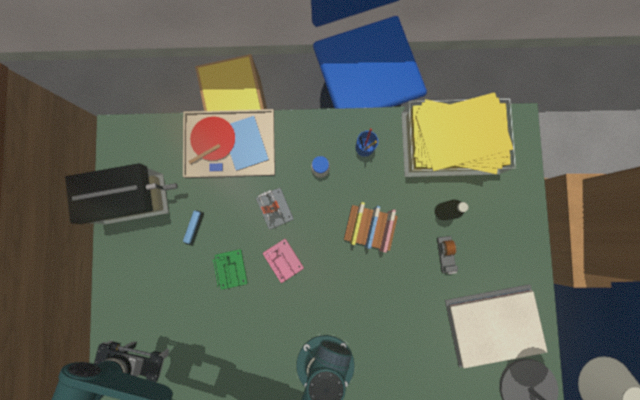

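The side view shows three stands: grey steel with the orange clamp at (308,250), pink at (366,255) and green at (367,305). In the top view they are at (274,208), (284,261) and (230,269). Only the grey one carries the clamp, so I choose it. The yellow bundle is the left/front one in the rack, at side (346,201) and top (358,224). I'll check both choices in one crop.

```bash
python3 - <<'E'
from h import *
np.set_printoptions(precision=3,suppress=True)
t=cv2.imread('pics/t1.png');s=cv2.imread('pics/s1.png')
a=cv2.resize(t[180:255,245:405],(800,375),interpolation=cv2.INTER_CUBIC)
b=cv2.resize(s[165:285,260:400],(262,225),interpolation=cv2.INTER_CUBIC)
c=np.zeros((600,800,3),np.uint8);c[:375]=a;c[375:,:262]=b
cv2.imwrite('pics/c2.png',c)
print("clamp",tri([("side",308,226),("top",269,208)]), toz("top",269,208,.15))
print("stand foot",toz("top",274,208,.01)); print("yellow",toz("top",359,223,.115))
print("rack",toz("top",371,228,.06)); print(robot.camera_params("wrist"))
E
```

```text
clamp [0.559 0.171 0.152] [0.558 0.171 0.15 ]
stand foot [0.57  0.173 0.01 ]
yellow [ 0.501 -0.131  0.115]
rack [ 0.483 -0.178  0.06 ]
{'camera_matrix': array([[284.239,   0.   , 321.11 ],
       [  0.   , 284.239, 199.536],
       [  0.   ,   0.   ,   1.   ]]), 'tool_from_camera': array([[ 0.   , -0.968, -0.252,  0.074],
       [ 1.   ,  0.   ,  0.   , -0.001],
       [-0.   , -0.252,  0.968, -0.162],
       [ 0.   ,  0.   ,  0.   ,  1.   ]])}
```

View pics/c2.png

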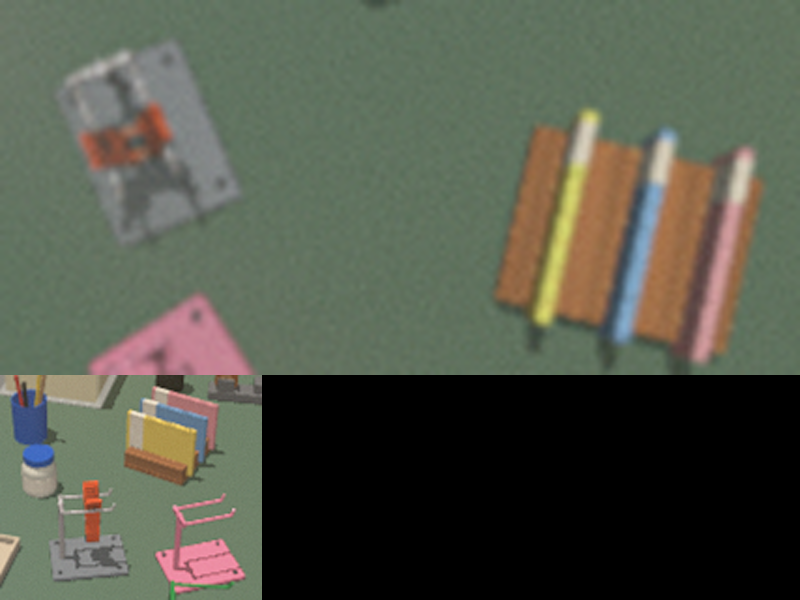

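The crop confirms it: the orange clamp hangs on the grey steel stand (crop (125,135)). The yellow bundle is the leftmost in the rack, with edge ends at (590,112) and (542,322). Next I'll compute yaws.

```bash
cat > g.py <<'E'
from h import *
np.set_printoptions(precision=4,suppress=True)
f=lambda p,z: toz("top",245+p[0]/5-.4,180+p[1]/5-.4,z)
C=[f(p,.01) for p in((175,42),(60,90),(122,245),(238,195))]
o=sum(C)/4; ax=(C[0]-C[3]+C[1]-C[2]);
print("foot ctr",o,np.linalg.norm(ax)/2,"yaw",np.arctan2(ax[1],ax[0]))
h=[f(p,.150) for p in((84,145),(160,122))]; print("handles",h,sum(h)/2,np.arctan2(*(h[0]-h[1])[1::-1]))
y=[f(p,.115) for p in((590,112),(542,322))];d=y[0]-y[1];print("yellow",y,sum(y)/2,np.linalg.norm(d),np.arctan2(d[1],d[0]))
E
python3 g.py; python3 -c "
from h import *;o=robot.get_obs();print(o['time'],o['ee_rot'],o['tool_pos'])"
```

```text
foot ctr [0.5691 0.1714 0.01  ] 0.12458008537605271 yaw 0.36519082945090064
handles [array([0.557 , 0.1969, 0.15  ]), array([0.5709, 0.1459, 0.15  ])] [0.564  0.1714 0.15  ] 1.8371334542649802
yellow [array([ 0.5724, -0.1459,  0.115 ]), array([ 0.4297, -0.1074,  0.115 ])] [ 0.5011 -0.1267  0.115 ] 0.14772344346091812 -0.26372947430377053
0.5 [3.14156735e+00 1.01657383e-05 2.89777366e+00] [0.13279016 0.53372943 0.22246486]
```

Emit:
servo_tool(
  plan=[
    [-0.4, -0.2, -0.2, 0, 0, 0, 94],
    [-0.8, -0.4, -0.4, 0, 0, 0, 94],
    [-1, -0.5, -0.4, 0, 0, 0, 94],
  ],
)

```text
time: 0.75
tool_pos: [0.2187, 0.4609, 0.2649]
ee_rot: [3.138, 0.001, 2.9]
wrist_force: [0.8, 0.1, 0.6]
width: 0.0941
finger_force: 0.0
```

Emit:
servo_tool(
  plan=[
    [-0.4, -0.2, 0, 0, 0, 0, 94],
    [-0.8, -0.4, 0, 0, 0, 0, 94],
    [-1, -0.5, 0, 0, 0, 0, 94],
  ],
)

```text
time: 1.0
tool_pos: [0.3048, 0.3863, 0.263]
ee_rot: [3.141, 0.002, 2.896]
wrist_force: [1.1, -0.1, -0.3]
width: 0.0937
finger_force: 0.0
```

Emit:
servo_tool(
  plan=[
    [-0.4, -0.2, 0, 0, 0, 0, 94],
    [-0.8, -0.4, 0, 0, 0, 0, 94],
    [-1, -0.5, 0, 0, 0, 0, 94],
  ],
)

```text
time: 1.25
tool_pos: [0.3898, 0.3134, 0.2627]
ee_rot: [-3.141, 0.001, 2.896]
wrist_force: [0.4, 0.5, -0.6]
width: 0.0938
finger_force: 0.0
```

Emit:
servo_tool(
  plan=[
    [-0.4, -0.2, 0, 0, 0, 0, 94],
    [-0.8, -0.4, 0, 0, 0, 0, 94],
    [-1, -0.5, 0, 0, 0, 0, 94],
  ],
)

```text
time: 1.5
tool_pos: [0.4748, 0.2405, 0.2625]
ee_rot: [-3.141, 0.001, 2.896]
wrist_force: [0.6, -0.0, -0.3]
width: 0.0943
finger_force: 0.0
```

Emit:
servo_tool(
  plan=[
    [-0.4, -0.2, 0, 0, 0, -0.08, 94],
    [-0.8, -0.4, 0, 0, 0, -0.16, 94],
    [-1, -0.5, 0, 0, 0, -0.24, 94],
    [-1, -0.5, 0, 0, 0, -0.32, 94],
    [-1, -0.5, 0, 0, 0, -0.36, 94],
    [-1, -0.5, 0, 0, 0, -0.36, 94],
    [-1, -0.5, 0, 0, 0, -0.36, 94],
  ],
)

```text
time: 2.08
tool_pos: [0.5577, 0.1703, 0.2624]
ee_rot: [3.141, -0.0, -2.822]
wrist_force: [-0.0, -0.6, -0.3]
width: 0.0938
finger_force: 0.0
```

```bash
python3 - <<'E'
from h import *
o=robot.get_obs();print(o['time'],o['ee_rot'],o['tool_pos'])
snap("wrist","w1.png")
for th in("clamp","stand"): print(th,[(np.round(d["extent"]),round(d["conf"],2)) for d in robot.find_in(th,"wrist")])
E
```

```text
2.0833 [ 3.14145124e+00 -7.76536562e-05 -2.82218404e+00] [0.55769282 0.1703477  0.26242527]
clamp [(array([318., 196.,  59.,  42.]), 0.71), (array([33., 46., 66., 90.]), 0.67)]
stand [(array([318., 191.,  72., 113.]), 0.86), (array([344.,  50.,  93.,  97.]), 0.82), (array([518.,  62., 162., 122.]), 0.71)]
```

View pics/w1.png

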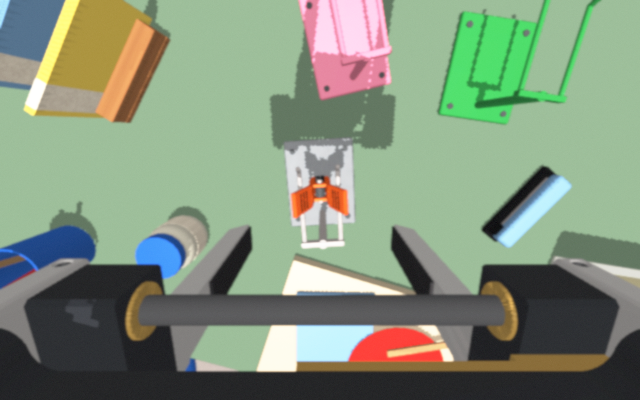

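The wrist view shows the clamp at (320,197) on the grey stand, with handles at about (298,205) and (343,205) and the prongs nearly vertical in the picture. I'll zoom in for exact points.

```bash
python3 -c "
import cv2
w=cv2.imread('pics/w1.png')[160:255,270:370];cv2.imwrite('pics/w1c.png',cv2.resize(w,None,fx=6,fy=6,interpolation=cv2.INTER_CUBIC))"
```

```text
(no output)
```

View pics/w1c.png

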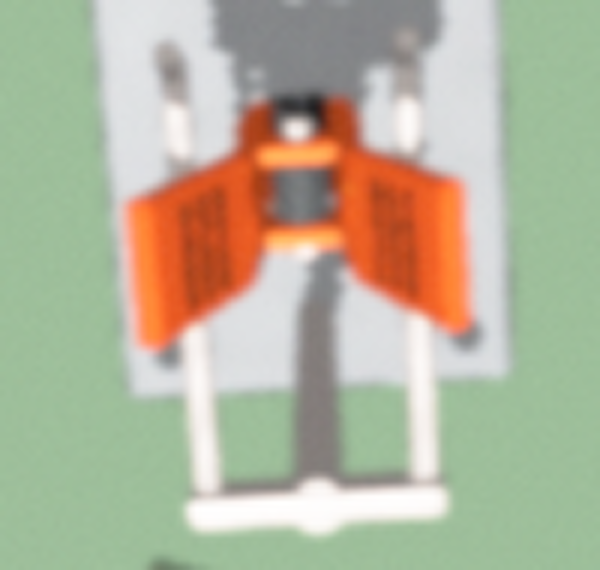

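The crop shows the handle ends' outer corners at left (127,203)-(148,347) and right (465,182)-(470,330). The prongs run (178,130)-(207,490) and (405,110)-(425,480).

```bash
python3 - <<'E'
from h import *
np.set_printoptions(precision=4,suppress=True)
f=lambda p,z: toz("wrist",270+p[0]/6-.4,160+p[1]/6-.4,z)
yaw=lambda d:np.arctan2(d[1],d[0])
a,b,c,d=[f(p,.15) for p in((127,203),(148,347),(465,182),(470,330))]
print("handle ctr",(a+b+c+d)/4,"len",np.linalg.norm(b-a),np.linalg.norm(d-c),"width",np.linalg.norm(a+b-c-d)/2,"yaw edges",yaw(b-a),yaw(d-c),"yaw from y",yaw(a+b-c-d)-np.pi/2)
p=[f(q,.127) for q in((178,130),(207,490),(405,110),(425,480))]
print("prongs yaw",yaw(p[1]-p[0]),yaw(p[3]-p[2]),"gap",np.linalg.norm(np.cross(p[1]-p[0],p[2]-p[0]))/np.linalg.norm(p[1]-p[0]))
m=(p[0]+p[1]+p[2]+p[3])/4; print(m)
E
```

```text
handle ctr [0.56   0.1699 0.15  ] len 0.025232231668287787 0.025657211321531825 width 0.0552856553268236 yaw edges 0.43569856246060795 0.377357687044145 yaw from y -2.7609053131695998
prongs yaw 0.3810586387414997 0.38877866698978913 gap 0.04039369441129211
[0.5735 0.1746 0.127 ]
```

Emit:
servo_tool(
  plan=[
    [-0.02, -0.01, 0.3, 0, 0, -0.04, 94],
    [-0.02, -0.01, 0.6, 0, 0, -0.04, 94],
    [-0.02, -0.01, 0.9, 0, 0, -0.04, 94],
    [-0.02, -0.01, 0.9, 0, 0, -0.04, 94],
  ],
)

```text
time: 2.57
tool_pos: [0.5557, 0.1698, 0.165]
ee_rot: [3.139, -0.013, -2.757]
wrist_force: [-0.2, 0.9, -1.1]
width: 0.0941
finger_force: 0.0
```

Emit:
servo_tool(
  plan=[
    [0, 0, 0.12, 0, 0, 0, 80],
    [0, 0, 0.24, 0, 0, 0, 66],
    [0, 0, 0.24, 0, 0, 0, 60],
    [0, 0, 0.24, 0, 0, 0, 60],
    [0, 0, 0.24, 0, 0, 0, 60],
    [0, 0, 0.24, 0, 0, 0, 60],
  ],
)

```text
time: 3.07
tool_pos: [0.5607, 0.1703, 0.1501]
ee_rot: [-3.141, 0.003, -2.757]
wrist_force: [0.3, 0.6, 0.6]
width: 0.0607
finger_force: 0.0
```

```bash
python3 - <<'E'
from h import *
w=snap("wrist");s=snap("side")
o=robot.get_obs();print(o['time'],o['ee_rot'],o['tool_pos'],o['width'])
c=np.zeros((600,800,3),np.uint8)
c[:400,:640]=w; c[300:600,500:800]=cv2.resize(s[200:280,270:350],(300,300),interpolation=cv2.INTER_CUBIC)
cv2.imwrite('pics/w2.png',c[:,:,::-1])
E
```

```text
3.1667 [-3.14127530e+00  2.05322194e-03 -2.75714829e+00] [0.56045583 0.17023207 0.14967368] 0.06008515846317415
```

View pics/w2.png

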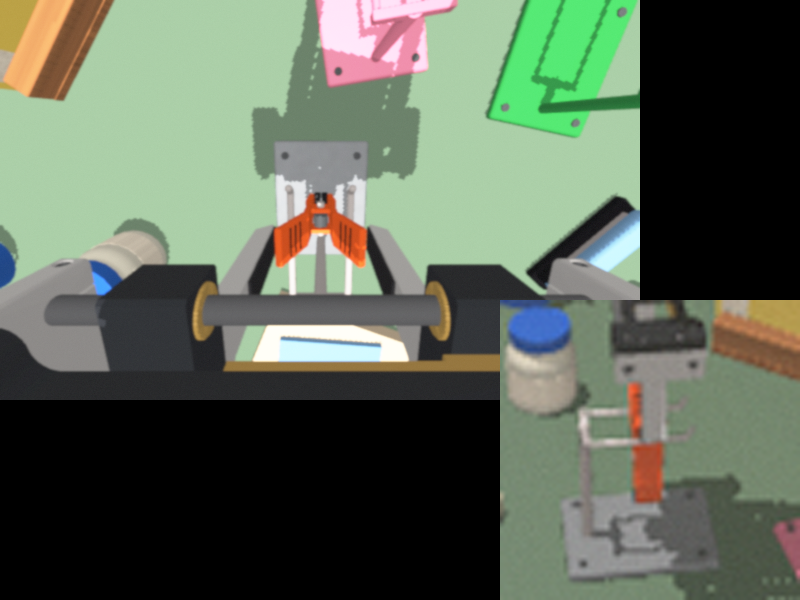

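The wrist view shows the clamp centred at (320,225) between the fingers. The side inset shows the fingertips at handle height, just above the prongs. Grip lightly.

Emit:
servo_tool(
  plan=[
    [0, 0, 0, 0, 0, 0, 54],
    [0, 0, 0, 0, 0, 0, 51],
    [0, 0, 0, 0, 0, 0, 48],
    [0, 0, 0, 0, 0, 0, 48],
    [0, 0, 0, 0, 0, 0, 48],
    [0, 0, 0, 0, 0, 0, 48],
  ],
)

```text
time: 3.67
tool_pos: [0.5597, 0.1702, 0.1483]
ee_rot: [3.141, -0.0, -2.757]
wrist_force: [-0.8, 0.2, -1.1]
width: 0.0483
finger_force: 8.7
```

Emit:
servo_tool(
  plan=[
    [0, 0, -0.05, 0, 0, 0, 48],
    [0, 0, -0.15, 0, 0, 0, 48],
    [0, 0, -0.3, 0, 0, 0, 48],
    [0, 0, -0.45, 0, 0, 0, 48],
    [0, 0, -0.6, 0, 0, 0, 48],
    [0, 0, -0.75, 0, 0, 0, 48],
    [0, 0, -0.9, 0, 0, 0, 48],
    [0, 0, -1, 0, 0, 0, 48],
    [0, 0, -1, 0, 0, 0, 48],
  ],
)

```text
time: 4.42
tool_pos: [0.5611, 0.1704, 0.2526]
ee_rot: [-3.14, 0.007, -2.757]
wrist_force: [-0.0, -0.4, -0.6]
width: 0.0478
finger_force: 8.7
```

Emit:
servo_tool(
  plan=[
    [0, 0, -0.1, 0, 0, 0, 48],
    [0, 0, -0.2, 0, 0, 0, 48],
    [0, 0, -0.3, 0, 0, 0, 48],
    [0, 0, -0.3, 0, 0, 0, 48],
    [0, 0, -0.3, 0, 0, 0, 48],
    [0, 0, -0.3, 0, 0, 0, 48],
  ],
)

```text
time: 4.92
tool_pos: [0.5598, 0.1701, 0.2781]
ee_rot: [3.141, -0.0, -2.757]
wrist_force: [0.7, -0.4, -1.3]
width: 0.0478
finger_force: 8.7
```

```bash
python3 - <<'E'
from h import *
w=snap("wrist");s=snap("side")
o=robot.get_obs();print(o['time'],o['ee_rot'],o['tool_pos'],o['width'],o['wrist_force'])
c=np.zeros((600,800,3),np.uint8)
c[:400,:640]=w; c[300:600,500:800]=cv2.resize(s[170:250,270:350],(300,300),interpolation=cv2.INTER_CUBIC)
cv2.imwrite('pics/w3.png',c[:,:,::-1])
E
```

```text
5.0167 [ 3.14123392e+00 -1.49859835e-03 -2.75709540e+00] [0.55959075 0.17007457 0.27758447] 0.04785829002062248 [-0.73380494  0.32472282  0.1226763 ]
```

View pics/w3.png

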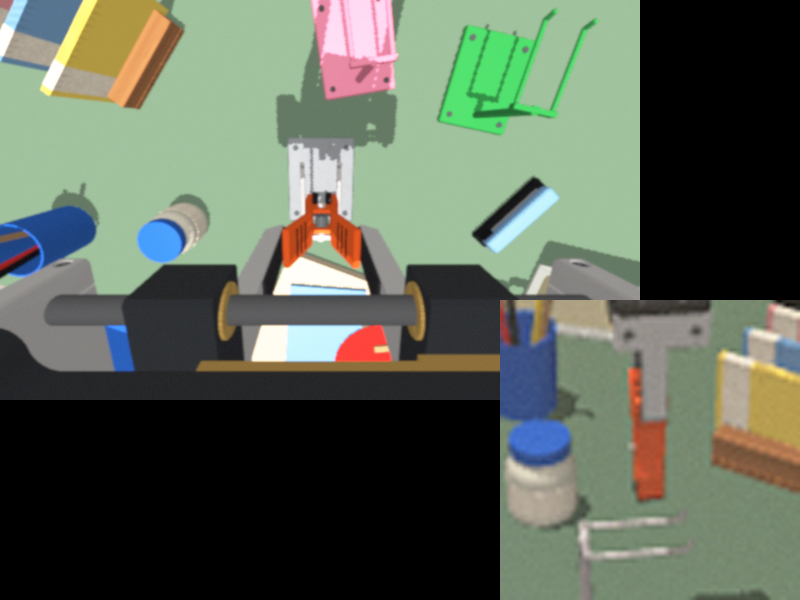

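The clamp hangs free and upright in the fingers (wrist (322,225)), and the stand is empty below. Squeeze it open here.

Emit:
servo_tool(
  plan=[
    [0, 0, 0, 0, 0, 0, 44],
    [0, 0, 0, 0, 0, 0, 41],
    [0, 0, 0, 0, 0, 0, 38],
    [0, 0, 0, 0, 0, 0, 35],
    [0, 0, 0, 0, 0, 0, 32],
    [0, 0, 0, 0, 0, 0, 29],
    [0, 0, 0, 0, 0, 0, 26],
    [0, 0, 0, 0, 0, 0, 23],
    [0, 0, 0, 0, 0, 0, 20],
    [0, 0, 0, 0, 0, 0, 17],
    [0, 0, 0, 0, 0, 0, 17],
    [0, 0, 0, 0, 0, 0, 17],
  ],
)

```text
time: 6.02
tool_pos: [0.5598, 0.1701, 0.2785]
ee_rot: [3.142, 0.0, -2.757]
wrist_force: [-0.0, 0.2, -0.4]
width: 0.0191
finger_force: 30.0
```

```bash
python3 - <<'E'
from h import *
w=snap("wrist");s=snap("side")
o=robot.get_obs();print(o['time'],o['tool_pos'],o['width'],o['finger_force'])
c=np.zeros((600,800,3),np.uint8)
c[:400,:640]=w; c[200:600,500:800]=cv2.resize(s[150:270,270:360],(300,400),interpolation=cv2.INTER_CUBIC)
c[400:600,:400]=cv2.resize(w[190:270,250:410],(400,200),interpolation=cv2.INTER_CUBIC)
cv2.imwrite('pics/w4.png',c[:,:,::-1])
E
```

```text
6.1167 [0.55984088 0.17014715 0.27852555] 0.018971554887107098 29.997386033646762
```

View pics/w4.png

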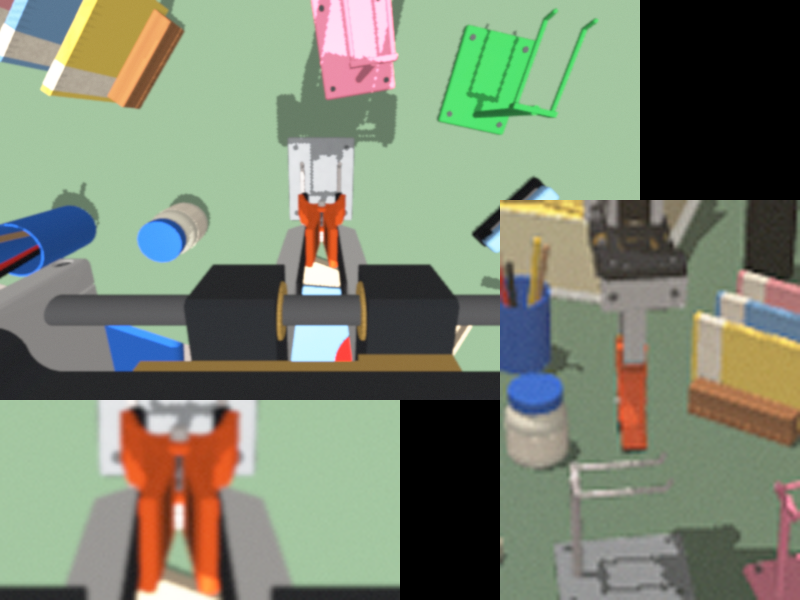

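The jaws gape wide: handles are home at 19 mm width with 30 N, and the clamp is still upright. Now carry it over, turning to the yellow edge.

Emit:
servo_tool(
  plan=[
    [0.08, -0.12, 0, 0, 0, 0, 17],
    [0.22, -0.34, 0, 0, 0, 0, 17],
    [0.38, -0.6, 0, 0, 0, 0, 17],
    [0.5, -0.76, 0, 0, 0, 0, 17],
    [0.55, -0.85, 0, 0, 0, 0, 17],
  ],
)

```text
time: 6.53
tool_pos: [0.5399, 0.0678, 0.2788]
ee_rot: [-3.141, -0.0, -2.76]
wrist_force: [-1.1, -0.2, -0.2]
width: 0.0188
finger_force: 30.0
```

Emit:
servo_tool(
  plan=[
    [0.1, -0.15, 0, 0, 0, 0.05, 17],
    [0.24, -0.37, 0, 0, 0, 0.1, 17],
    [0.38, -0.6, 0, 0, 0, 0.15, 17],
    [0.5, -0.76, 0, 0, 0, 0.2, 17],
    [0.55, -0.85, 0, 0, 0, 0.25, 17],
    [0.55, -0.85, 0, 0, 0, 0.3, 17],
    [0.55, -0.85, 0, 0, 0, 0.36, 17],
    [0.55, -0.85, 0, 0, 0, 0.41, 17],
    [0.55, -0.85, 0, 0, 0, 0.41, 17],
    [0.55, -0.85, 0, 0, 0, 0.41, 17],
  ],
)

```text
time: 7.37
tool_pos: [0.5216, -0.0289, 0.2785]
ee_rot: [3.141, 0.0, 2.884]
wrist_force: [-0.1, -0.0, -0.4]
width: 0.0189
finger_force: 30.0
```

```bash
python3 - <<'E'
from h import *
w=snap("wrist");s=snap("side")
o=robot.get_obs();print(o['time'],o['tool_pos'],o['ee_rot'],o['width'],o['finger_force'])
np.save('w5.npy',w);np.save('s5.npy',s)
print(proj("wrist",[[.5724,-.1459,.115],[.4297,-.1074,.115]]),[ (np.round(d["extent"]),d["conf"]) for d in robot.find_in("yellow","wrist")])
c=np.zeros((600,800,3),np.uint8)
c[:400,:640]=w; c[200:600,500:800]=cv2.resize(s[110:230,290:380],(300,400),interpolation=cv2.INTER_CUBIC)
cv2.imwrite('pics/w5.png',c[:,:,::-1])
E
```

```text
7.4667 [ 0.52162533 -0.02871311  0.27846465] [3.14143874e+00 2.59636690e-05 2.88374615e+00] 0.019225023373617124 29.9973301962018
[[241.211454   252.212413  ]
 [232.56699947 129.88826991]] [(array([246., 190.,  33., 123.]), 0.7)]
```

View pics/w5.png

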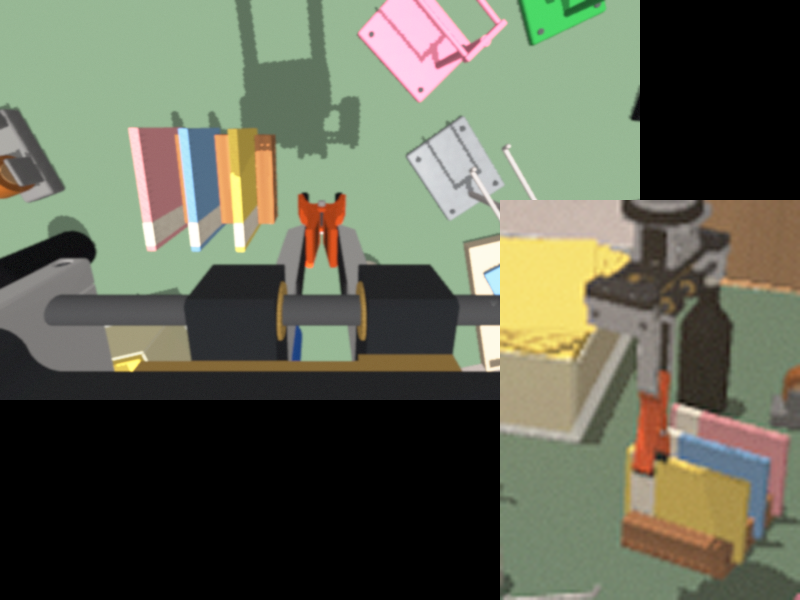

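The wrist view shows the yellow top edge running from about (231,129) to (240,250), within a pixel or two of my projected estimate, and the open clamp at (322,225). I'll refine the edge numerically.

```bash
python3 - <<'E'
from h import *
w=np.load('w5.npy').astype(int)
for r in(140,165,190,210,235): print(r,[tuple(x) for x in w[r,222:252]])
s=np.load('s5.npy').astype(int)
m=(s[:,:,0]>150)&(s[:,:,1]<90)&(s[:,:,2]<80); ys,xs=np.where(m); k=(xs>320)&(xs<350)&(ys>150)&(ys<200)
for y in range(ys[k].max()-4,ys[k].max()+1): print(y,xs[k&(ys==y)])
o=robot.get_obs();p=np.array(o['tool_pos']);T=R.from_euler('xyz',o['ee_rot']).as_matrix()
for zz in(.155,.16,.165,.17,.175,.18):
  print(zz,proj("side",[p+T@[sx*.011,.022,0]+[0,0,zz-p[2]] for sx in(-1,1)]).round(1).tolist())
E
```

```text
140 [(np.int64(237), np.int64(163), np.int64(102)), (np.int64(238), np.int64(165), np.int64(101)), (np.int64(239), np.int64(165), np.int64(102)), (np.int64(242), np.int64(170), np.int64(105)), (np.int64(246), np.int64(179), np.int64(109)), (np.int64(246), np.int64(185), np.int64(110)), (np.int64(242), np.int64(191), np.int64(102)), (np.int64(232), np.int64(195), np.int64(93)), (np.int64(226), np.int64(196), np.int64(87)), (np.int64(225), np.int64(196), np.int64(86)), (np.int64(225), np.int64(196), np.int64(87)), (np.int64(224), np.int64(195), np.int64(85)), (np.int64(223), np.int64(194), np.int64(85)), (np.int64(221), np.int64(191), np.int64(84)), (np.int64(214), np.int64(185), np.int64(81)), (np.int64(195), np.int64(166), np.int64(72)), (np.int64(168), np.int64(145), np.int64(62)), (np.int64(156), np.int64(134), np.int64(59)), (np.int64(152), np.int64(131), np.int64(57)), (np.int64(155), np.int64(133), np.int64(58)), (np.int64(155), np.int64(134), np.int64(58)), (np.int64(154), np.int64(133), np.int64(56)), (np.int64(154), np.int64(131), np.int64(58)), (np.int64(154), np.int64(132),
[... 5552 characters left out ...]
(204), np.int64(185)), (np.int64(168), np.int64(159), np.int64(144)), (np.int64(161), np.int64(153), np.int64(138)), (np.int64(161), np.int64(152), np.int64(136)), (np.int64(162), np.int64(153), np.int64(138)), (np.int64(164), np.int64(154), np.int64(137)), (np.int64(165), np.int64(153), np.int64(126)), (np.int64(165), np.int64(150), np.int64(107))]
187 [331 332 333 334 335]
188 [331 332 333 334 335]
189 [330 331 332 333 334]
190 [330 331 332 333 334 335]
191 [334]
0.155 [[328.0, 195.1], [333.7, 196.8]]
0.16 [[328.1, 193.9], [333.8, 195.6]]
0.165 [[328.1, 192.6], [333.8, 194.4]]
0.17 [[328.1, 191.4], [333.9, 193.1]]
0.175 [[328.2, 190.2], [333.9, 191.9]]
0.18 [[328.2, 188.9], [334.0, 190.7]]
```

```bash
python3 - <<'E'
from h import *
np.set_printoptions(precision=4,suppress=True)
P=np.array([toz("wrist",u,v,.115) for u,v in((232.7,140),(234.1,165),(235.8,190),(237.2,210),(238.9,235))])
k=np.polyfit(P[:,0],P[:,1],1);print(P,k,np.arctan(k[0]))
print(toz("wrist",240,251,.115),toz("wrist",232,129,.115))
o=robot.get_obs();p=np.array(o['tool_pos']);T=R.from_euler('xyz',o['ee_rot']).as_matrix()
x=.501;y=np.polyval(k,x);print("mid",x,y,"tool shift",T.T@(np.array([x,y,p[2]])-p),o['ee_rot'][2])
E
```

```text
[[ 0.4402 -0.1109  0.115 ]
 [ 0.4672 -0.1186  0.115 ]
 [ 0.4956 -0.1264  0.115 ]
 [ 0.5192 -0.1328  0.115 ]
 [ 0.55   -0.1412  0.115 ]] [-0.2758  0.0104] -0.2691440746865934
[ 0.5705 -0.1468  0.115 ] [ 0.4286 -0.1077  0.115 ]
mid 0.501 -0.12780540223650583 tool shift [-0.0053 -0.1011 -0.    ] 2.8835146631951214
```

Emit:
servo_tool(
  plan=[
    [0, -0.1, 0, 0, 0, 0, 17],
    [-0.02, -0.35, 0, 0, 0, 0, 17],
    [-0.04, -0.65, 0, 0, 0, 0, 17],
    [-0.05, -0.9, 0, 0, 0, 0, 17],
    [-0.05, -1, 0, 0, 0, 0.006, 17],
    [-0.05, -1, 0, 0, 0, 0.006, 17],
    [-0.05, -1, 0, 0, 0, 0.006, 17],
    [-0.05, -1, 0, 0, 0, 0.006, 17],
  ],
)

```text
time: 8.18
tool_pos: [0.501, -0.1258, 0.2785]
ee_rot: [3.141, 0.0, 2.874]
wrist_force: [0.3, 0.7, -0.6]
width: 0.019
finger_force: 30.0
```

```bash
python3 - <<'E'
from h import *
np.set_printoptions(precision=4,suppress=True)
w=snap("wrist");np.save('w6.npy',w);w=w.astype(int)
o=robot.get_obs();p=np.array(o['tool_pos']);T=R.from_euler('xyz',o['ee_rot']).as_matrix()
print(o['time'],p,o['ee_rot'],o['width'])
print("expect",proj("wrist",[[x,-.2758*x+.0104,.115] for x in(.43,.45,.47,.501)]))
for r in range(125,206,10):
    b=(w[r,:,0]>w[r,:,2]+70)&(w[r,:,1]>w[r,:,2]+70)&(w[r,:,0]>180); i=np.where(b[290:350])[0]+290
    if len(i): print(r,i.min(),i.max(),(T.T@(toz("wrist",i.mean(),r,.115)-p))[:2])
E
```

```text
8.2333 [ 0.501  -0.1256  0.2785] [3.1409 0.0001 2.8742] 0.01901482606839931
expect [[320.1672 125.885 ]
 [320.1482 144.8893]
 [320.1297 163.2831]
 [320.1023 190.6543]]
125 316 324 [ 0.0741 -0.0023]
135 315 325 [ 0.0633 -0.0023]
145 315 324 [ 0.0523 -0.0028]
155 316 339 [ 0.0411 -0.0001]
165 306 324 [ 0.0297 -0.0072]
175 290 339 [ 0.0181 -0.0105]
185 290 326 [ 0.0063 -0.0131]
195 290 326 [-0.0058 -0.0093]
```

Emit:
servo_tool(
  plan=[
    [0, -0.02, 0.1, 0, 0, 0, 17],
    [0, -0.02, 0.25, 0, 0, 0, 17],
    [0, -0.02, 0.4, 0, 0, 0, 17],
    [0, -0.02, 0.48, 0, 0, 0, 17],
    [0, -0.02, 0.5, 0, 0, 0, 17],
    [0, -0.02, 0.5, 0, 0, 0, 17],
    [0, -0.02, 0.5, 0, 0, 0, 17],
  ],
)

```text
time: 8.82
tool_pos: [0.5006, -0.1284, 0.229]
ee_rot: [3.142, 0.001, 2.873]
wrist_force: [-0.2, 0.4, -0.2]
width: 0.0191
finger_force: 30.0
```

```bash
python3 - <<'E'
from h import *
np.set_printoptions(precision=4,suppress=True)
w=snap("wrist");s=snap("side");o=robot.get_obs();print(o['time'],o['tool_pos'],o['ee_rot'])
c=np.zeros((600,800,3),np.uint8)
c[:,:480]=cv2.resize(w[100:300,240:400],(480,600),interpolation=cv2.INTER_CUBIC)
c[:400,490:790]=cv2.resize(s[140:220,310:370],(300,400),interpolation=cv2.INTER_CUBIC)
cv2.imwrite('pics/w7.png',c[:,:,::-1])
p=np.array(o['tool_pos']);T=R.from_euler('xyz',o['ee_rot']).as_matrix()
print(proj("wrist",[p+T@[.011,sy*.0225,.102] for sy in(-1,0,1)]))
E
```

```text
8.9167 [ 0.5008 -0.1286  0.2296] [-3.1415  0.002   2.8729]
[[298.6482 193.1884]
 [322.2091 193.1888]
 [345.7683 193.1892]]
```

View pics/w7.png

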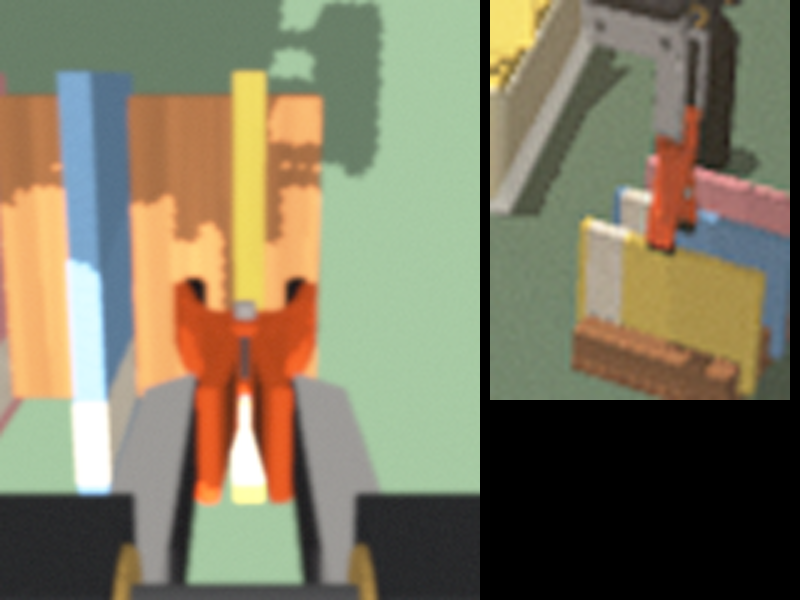

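The jaws straddle the yellow edge. The pads' inner edges are at crop columns 205 and 286 (centre about 246) and the card spans 232–267 (centre about 249), so I'll nudge +1 mm in y and lower slowly.

Emit:
servo_tool(
  plan=[
    [0, 0.01, 0, 0, 0, 0, 17],
    [0, 0.01, 0.05, 0, 0, 0, 17],
    [0, 0.01, 0.11, 0, 0, 0, 17],
    [0, 0.01, 0.17, 0, 0, 0, 17],
    [0, 0.01, 0.23, 0, 0, 0, 17],
    [0, 0.01, 0.29, 0, 0, 0, 17],
    [0, 0.01, 0.34, 0, 0, 0, 17],
    [0, 0.01, 0.37, 0, 0, 0, 17],
    [0, 0.01, 0.37, 0, 0, 0, 17],
    [0, 0.01, 0.37, 0, 0, 0, 17],
    [0, 0.01, 0.37, 0, 0, 0, 17],
    [0, 0.01, 0.37, 0, 0, 0, 17],
  ],
)

```text
time: 9.92
tool_pos: [0.5008, -0.1277, 0.192]
ee_rot: [-3.142, 0.001, 2.873]
wrist_force: [0.4, -0.6, -0.5]
width: 0.0191
finger_force: 30.0
```

```bash
python3 - <<'E'
from h import *
np.set_printoptions(precision=4,suppress=True)
w=snap("wrist","w8.png").astype(int);s=snap("side","s8.png").astype(int);o=robot.get_obs();print(o['time'],o['tool_pos'],o['ee_rot'],o['width'],o['finger_force'],o['wrist_force'])
p=np.array(o['tool_pos']);T=R.from_euler('xyz',o['ee_rot']).as_matrix()
print("pads/jaw inner exp",proj("wrist",[p+T@[.011,sy*.013,.1] for sy in(-1,1)]))
for r in(110,125,140,155,170):
    b=(w[r,:,0]>w[r,:,2]+70)&(w[r,:,1]>w[r,:,2]+70)&(w[r,:,1]>.78*w[r,:,0]); i=np.where(b[300:345])[0]+300
    if len(i): print(r,i.min(),i.max(),(T.T@(toz("wrist",i.mean(),r,.115)-p))[:2])
for r in(185,190,195,200,205,210):
    og=(w[r,:,0]>130)&(w[r,:,1]<.55*w[r,:,0])&(w[r,:,2]<.4*w[r,:,0]); i=np.where(og[280:370])[0]+280
    dk=np.where(w[r,280:370].max(1)<60)[0]+280
    print(r,i.min() if len(i) else 0,i.max() if len(i) else 0,dk.tolist())
m=(s[:,:,0]>150)&(s[:,:,1]<90)&(s[:,:,2]<80); ys,xs=np.where(m); k=(xs>325)&(xs<365)&(ys>140)&(ys<230)
print("side bottom",ys[k].max(),xs[k][ys[k]==ys[k].max()])
for zz in(.08,.085,.09,.095): print(zz,proj("side",[p+T@[sx*.011,.022,0]+[0,0,zz-p[2]] for sx in(-1,1)]).round(1).tolist())
print([(np.round(d["extent"],1),d["conf"]) for d in robot.find_in("yellow","side")])
E
```

```text
10.0167 [ 0.5008 -0.1277  0.1919] [3.1416 0.0008 2.8727] 0.01954074913659594 29.997382862493396 [-0.0996  0.0951 -0.3407]
pads/jaw inner exp [[308.5075 193.6746]
 [335.928  193.675 ]]
125 316 328 [ 0.074  -0.0003]
140 316 328 [ 0.062  -0.0003]
155 316 328 [ 0.0497 -0.0003]
170 316 328 [ 0.0371 -0.0003]
185 0 0 []
190 0 0 []
195 299 344 [305, 306, 336, 337, 338]
200 298 344 []
205 298 344 []
210 299 344 []
side bottom 197 [343 344 345]
0.08 [[338.9, 198.6], [344.2, 200.3]]
0.085 [[339.0, 197.5], [344.3, 199.2]]
0.09 [[339.0, 196.4], [344.3, 198.0]]
0.095 [[339.1, 195.2], [344.4, 196.9]]
[(array([346.4, 199.6,  35. ,  28.9]), 0.6)]
```

```bash
python3 -c "
from h import *
print(robot.close_job())"
```

```text
the job is handed in; nothing more can be done
None
```

The job is handed in at about 10 s: the clamp is held open around the middle of the yellow bundle's top edge, jaws centred and about 2 cm down. I measured no contact force on the wrist, but the judge's result was not shown.

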